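# Roll down the sole edge of a sandal on a floating jig

## Robot

A 6-joint arm with a two-finger parallel gripper is mounted at the origin on the work surface. World frame = base frame: x ahead of the robot, y to its left, z up, the work surface at z = 0. Lengths are in m, angles in rad, forces in N, time in s.
With the tool pointing down it reaches from about 0.275 to 0.725 m from the base axis. Payload 5.6 kg.
Tool frame: the origin (TCP) lies between the finger pads, 19 mm behind the fingertips; this is the grasp point; z points along the fingers, y is the line along which they close (so a half turn about z gives the same grasp; the last joint's range is limited). The gripper opens to 85 mm and grips with 20 to 120 N. Pads are 22 mm wide; open, the fingers measure 114 mm over their backs; the gripper's body (76 mm by 85 mm) begins 54 mm behind the grasp point. The pads swing forward as they close: fully open they stand 13 mm farther back than shut.
Start: joints at [1.397, 0.255, 0.108, 0, -1.424, -0.285], TCP at [0.244, 0.493, 0.25] pointing down, gripper open.
Joint ranges: [-2.95, 2.95], [-1.21, 1.97], [-1.09, 1.5], [-2.87, 1.71], [-2.94, -0.07], [-3.05, 3.05]. Speed limits (rad/s): [2.57, 2.57, 3.14, 3.14, 3.14, 3.14].

## Interface

Orientations are given as a unit quaternion [x, y, z, w].
In Python, from plant import get_state, read_camera, finish_job gives the robot as it stands.
- The arm moves only by the tool step_arm, never from a script. Its argument "motion" is one flat list of numbers, 5 for each row, row after row: the shift along the tool's x, y, z in units of 0.2 m (1.0 is 0.2 m), then the turn about the tool's z in units of 90 degrees (1.0 is 90 degrees), then the opening, from -1 (shut) to 1 (fully open). In form: [tx, ty, tz, yaw, hand, tx, ty, tz, yaw, hand, ...]. A call has 1 to 12 rows; each row is the pose to reach, as a shift and turn from the pose commanded when the call began, along the tool's axes at that moment; what a row does not reach only later rows make up. A row lasts 1/10 s, in which the tool goes at most 50 mm and 8.59 degrees, less where a joint would pass 70% of its speed; a pose out of reach is approached as far as the arm can. A call with a number of a shift or a turn outside -1 to 1 is refused whole. A call with a gripper value outside its range is refused whole. The fingers move at their own pace and stop on an object; the grip force is fixed at half the most. Time passes only in rows, so rows that repeat a pose let the fingers close. It gives the time, the measured TCP pose, the force, the opening and the grip force at its end, in the units of the state.
- get_state(): the state, without advancing time (a new reading comes with each control period).
- read_camera(name): name is "scene" or "side" or "wrist"; returns a dict with "pixels" (480x640x3 uint8, blue, green, red), "range_z" (480x640 float32, m along the optical axis (not along the pixel's ray), 0 where there is no reading), "fx", "fy", "cx", "cy" (pixels), "R" (3x3) and "t" (3): a world point X has camera coordinates R X + t; the wrist camera has in their place "mount" (4x4, takes a point from camera to tool coordinates, whose origin is the TCP and whose axes are the flange's). Camera axes: x right, y down, z forward; pixel columns grow to the right and rows downward; lengths in m; the calibration is good to about 2 mm. The wrist camera is an equidistant fisheye: a pixel r from the principal point sees the ray r / f radians off the axis. A picture is of the moment at which its call begins: read the wrist's pose just before it.
- finish_job(): hands the job in; it is judged then, once.
The state is a dict: "clock": time; "joints": joint angles; "joint_velocities": joint speeds; "tau": joint torques, N m; "tcp_pos": TCP position; "ee_rot": TCP orientation; "contact_force": force on the tool from outside, world axes, zero at the start; "wrist_torque": the same for the moment, N m; "finger_gap": finger opening in m; "grip_force": force on a finger pad.
Only numpy, scipy, OpenCV 4.12 (cv2) and the standard library are available. Lean on these libraries where they do the work, as an engineer would, in place of code of your own. Each camera call takes 0.05 s, during which the arm holds its last target. There are 200 camera calls.

## Task

Take the hand roller off its pad and press its drum against the edge of the sandal's sole that faces the robot, at the heel tack, then roll along that edge to the toe tack in one go, keeping the push on the sole between 7.5 and 10.5 N (jig springs squeezed 38 to 52 mm) the whole way although the jig gives way slowly under the push; get to the toe before the jig's carriage runs to its far stop. Then back off and stand the roller upright on its pad again, let go of it, and leave the tin and the jar standing where they are.

Things in the scene. Friction and masses are not known exactly. Their poses are not given: they have to be found in the camera images.
- roller: hand roller, upright: aluminium drum at the bottom (40 mm diameter, 50 mm tall, spins freely about the upright axis), above it a square wooden handle, 26 x 26 mm, 59 to 137 mm above the origin. Origin: centre of the drum's underside; z up, x and y across the handle's flats. 0.26 kg. Best gripped with the TCP 105 mm above the origin, the fingers closing along the push direction.
- pad: flat black rubber pad on the table, 110 x 110 x 4 mm, the roller's parking place. Origin: centre of its underside; its top is at height 4 mm. Fixed, to the left or right of the jig.
- sandal: tan sandal with a thick cream sole, 250 mm long, fixed crosswise on the jig's cradle. Origin: underside of the sole at mid-length, 58 mm above the table at start; +x = push direction, away from the robot; heel to +y, toe to -y. Its yaw stays. Sole 30 mm thick; its robot-side edge is rounded and wavy in plan: a hollow waist, then the ball of the foot. Straps up to 48 mm above the sole.
- heel_tack (a point): point on the sole's robot-side edge beside the steel tack at the heel, 95 mm from mid-length, mid-height of the sole (15 mm above its underside): the roll starts here. The roller held with its underside level with the sandal's starting underside meets the edge over the whole carriage travel.
- toe_tack (a point): point on the sole's robot-side edge beside the steel tack at the toe, 90 mm from the middle on the other side: the roll ends here
- cradle (a joint): squeeze of the jig's springs in m, 0 when free, stop at 0.075: how far the sandal is pushed along its +x relative to the carriage. Stiffness 200 N/m, so 0.045 means 9 N, the middle of the band; damping 15 N s/m, moving mass 0.45 kg.
- carriage (a joint): travel (m) of the heavy carriage up a ramp away from the robot, 0 near stop, 0.130 far stop. Carries cradle and sandal, about 5 kg, climbs 190 mm per metre; its weight less a balance spring pushes back with anything from 0.4 to 10.6 N, as the load differs. Oil damper 900 N s/m: a push F above that makes it creep at (F - push-back) / 900, up to 10 mm/s; with a heavy load it hardly moves.
- tin: steel tin standing on the table on the other side of the jig from the pad, 72 mm diameter, 110 mm high, origin at the centre of its underside. Leave alone.
- jar: open glass jar, 84 mm diameter, 100 mm high, standing to one side near the robot, origin at the centre of its underside. Leave alone.
There are look-alikes about, which are no part of the job. There is more than one size of the pad; the one meant has the size given above. Of the things shaped like the roller, the aluminium one is meant.

How it is judged:
By the outcome, as a careful person would: the job done as asked, in the order asked, and still so for the second after the job is handed in, with the robot touching nothing.
It also fails if it takes over 64 s, if anything falls off the work surface, if the arm or the gripper's body presses on something with over 40 N, if the wrist force passes 120 N, or if a joint passes its speed limit or range.

## Working session

There is one attempt and no reset: what is moved stays moved. The work goes in short steps, Python scripts to look and compute and a tool call to move; the robot and the scene stay as the last step left them, time stands still between calls to the robot, and variables do not carry over. Pictures are saved under pics/ and viewed, at most 10 in all, crops included, and the job is handed in when it is done.

Besides the shell and the picture viewer there is one more tool, called after "Emit:" by a JSON object that holds its "op" and its "data". step_arm: Moves the arm, as the interface text tells. Its arguments: {"type":"object","properties":{"motion":{"type":"array"}},"required":["motion"]}

```bash
mkdir -p pics; ls; cat > h.py <<'E'
import numpy as np,cv2
from plant import get_state,read_camera,finish_job
def cloud(c):
    v,u=np.mgrid[0:480,0:640]; z=c["range_z"]
    P=np.stack([(u-c["cx"])/c["fx"]*z,(v-c["cy"])/c["fy"]*z,z],-1)
    W=(P-np.array(c["t"]))@np.array(c["R"])
    W[z==0]=np.nan
    return W
def ray(c,u,v,h):
    R=np.array(c["R"]);o=-R.T@np.array(c["t"]);d=R.T@np.array([(u-c["cx"])/c["fx"],(v-c["cy"])/c["fy"],1])
    return o+d*(h-o[2])/d[2]
E
python3 - <<'E'
from h import *
import pickle
for n in("scene","side"):
    c=read_camera(n);pickle.dump(c,open(n+".pkl","wb"));cv2.imwrite(f"pics/{n}0.png",c["pixels"])
    print(n,-np.array(c["R"]).T@c["t"],c["fx"])
s=get_state();print(s)
E
```

```text
pics
scene [1.01491202 0.34981845 1.06795923] 505.65119670945427
side [-0.25307657 -0.86293106  0.72766802] 555.5589170655486
{'clock': 0.1, 'joints': array([ 1.39663422e+00,  2.55684998e-01,  1.07138166e-01, -4.20251099e-04,
       -1.42389311e+00, -2.84604227e-01]), 'joint_velocities': array([ 0.00024379, -0.00192922,  0.0030628 ,  0.00233925,  0.00018683,
        0.0002102 ]), 'tau': array([-2.48672884e-03, -3.87600017e+01,  2.38473737e+01,  5.37794843e+00,
       -3.80087658e-03,  2.68340443e-07]), 'tcp_pos': array([0.24333064, 0.4927912 , 0.24918966]), 'ee_rot': array([ 9.73799451e-01, -2.27406926e-01, -1.62162161e-04,  8.32025518e-04]), 'contact_force': array([0.00207962, 1.11471428, 0.76569455]), 'wrist_torque': array([-0.00248944, -0.0360496 ,  0.04674412]), 'grip_force': 0.0, 'finger_gap': 0.08506257232888795}
```

View pics/scene0.png

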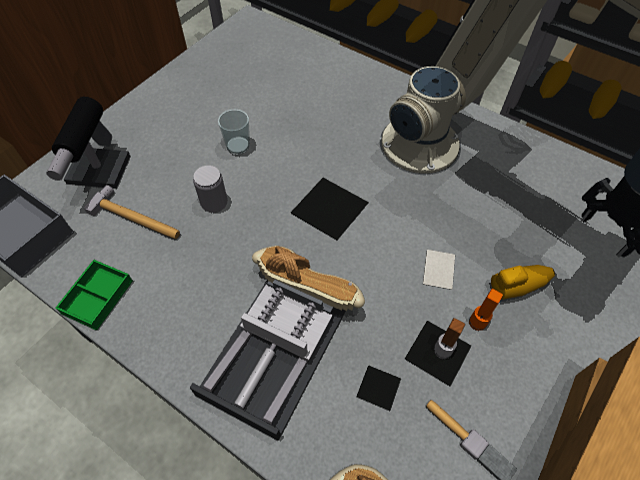

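View pics/side0.png

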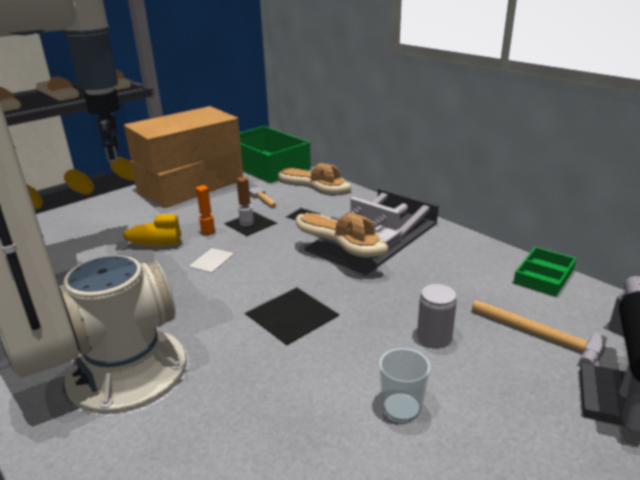

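The scene view shows the aluminium roller standing on a mid-sized black pad, and an orange look-alike beside it.

Candidates (scene pixels):
- **Rollers:** aluminium drum with brown handle at (450,338), orange one at (486,310). I choose the aluminium one.
- **Pads:** large (330,208), medium (437,352), small (379,387). I choose the medium one, subject to a size check.
- **Sandals:** one on the jig at (308,280), a loose one at (360,475).

In the side view the roller is at (245,205), the tin at (437,315) and the jar at (403,385).

```bash
python3 - <<'E'
from h import *
import pickle
S=pickle.load(open("scene.pkl","rb"));D=pickle.load(open("side.pkl","rb"))
a=cv2.resize(S["pixels"][230:330,235:375],None,fx=5.6,fy=5.6,interpolation=cv2.INTER_CUBIC)[:,:400*2]
a=cv2.resize(S["pixels"][300:400,390:500],(400,364),interpolation=cv2.INTER_CUBIC)
b=cv2.resize(D["pixels"][165:245,190:290],(400,320),interpolation=cv2.INTER_CUBIC)
b=cv2.copyMakeBorder(b,0,44,0,0,cv2.BORDER_CONSTANT)
cv2.imwrite("pics/c1.png",np.hstack([a,b]))
a=cv2.resize(S["pixels"][235:325,240:380],(560,360)[0:2],interpolation=cv2.INTER_CUBIC)
b=cv2.resize(D["pixels"][200:265,285:400],(424,240),interpolation=cv2.INTER_CUBIC)
a=cv2.resize(a,(466,300));b=cv2.resize(D["pixels"][200:265,285:400],(531,300),interpolation=cv2.INTER_CUBIC)
o=np.zeros((600,640,3),np.uint8);o[:300,:466]=a;o[300:,:531]=b
cv2.imwrite("pics/c2.png",o)
# pads by dark mask
for n,c,hs in(("scene",S,[(330,208),(437,352),(379,387)]),("side",D,[(290,315),(250,222)])):
    W=cloud(c);p=c["pixels"].astype(int).max(-1)
    m=((p<60)).astype(np.uint8)
    k,l,st,ce=cv2.connectedComponentsWithStats(m)
    for i in range(1,k):
        if st[i,4]>300:
            q=W[l==i];q=q[np.isfinite(q[:,0])]
            if len(q)<100: continue
            z=np.median(q[:,2]); 
            if z>0.03 or z<-.02: continue
            q=q[abs(q[:,2]-z)<.01]
            r=cv2.minAreaRect((q[:,:2]*1000).astype(np.float32))
            print(n,st[i],ce[i].round(),"z",z.round(4),"rect mm",np.round(r[0],1),np.round(r[1],1),round(r[2],1))
E
```

```text
scene [ 455  154  124   83 3085] [517. 196.] z 0.0016 rect mm [ 14.4 297.9] [323.2 111.6] 82.3
scene [ 291  178   78   62 2539] [329. 208.] z 0.0063 rect mm [337.  -83.2] [151.1 154.3] 89.9
scene [ 59 262  66  48 553] [ 86. 284.] z 0.0215 rect mm [ 866.9 -385.3] [129.1  86.6] 10.9
scene [ 58 275  76  55 603] [106. 305.] z 0.0185 rect mm [ 883.  -340.6] [ 79.  167.2] 67.0
scene [500 276  69  28 319] [534. 292.] z 0.0017 rect mm [266.9 463.7] [ 49.  190.4] 58.7
scene [ 190  304  169  137 3758] [269. 366.] z 0.0136 rect mm [728.6  45.2] [346.2 211.8] 4.2
scene [ 405  321   66   65 2284] [438. 353.] z 0.0047 rect mm [529.  336.6] [110.5 110. ] 1.6
scene [ 357  366   44   45 1214] [379. 388.] z 0.0026 rect mm [669.6 270.6] [76.8 74.6] 12.6
side [ 304  192  134   85 2011] [369. 240.] z 0.0127 rect mm [722.3  27.3] [350.5 213. ] 6.2
side [227 213  47  22 431] [251. 225.] z 0.0043 rect mm [524.7 332.3] [105.2 102.8] 1.3
side [ 247  289   91   55 2599] [291. 315.] z 0.006 rect mm [337.2 -85. ] [147.2 144.1] 90.0
side [ 580  292   60  153 3965] [620. 372.] z 0.0237 rect mm [ 635.1 -624.4] [313.2  78.5] 26.8
side [ 46 378  31  38 696] [ 58. 398.] z 0.0009 rect mm [-126.3   21.9] [101.3  40.9] 83.8
```

View pics/c1.png

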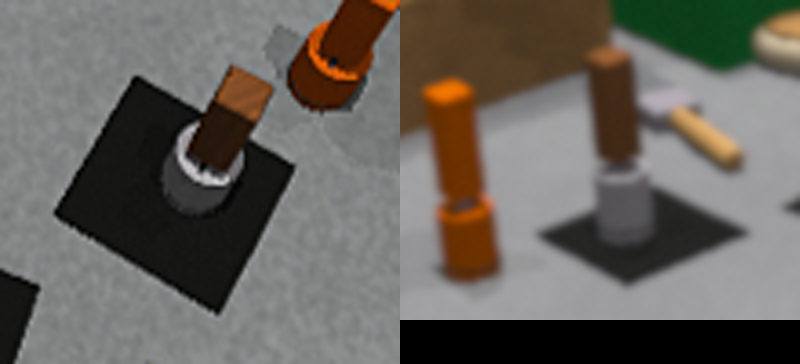

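View pics/c2.png

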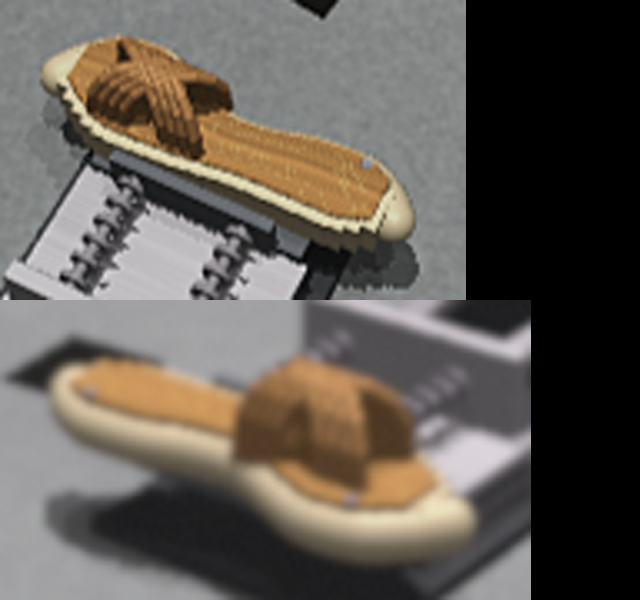

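The crops confirm the aluminium drum with the brown handle standing on the 110 mm pad (top z ≈ 4 mm). They also show the sandal's tacks, heel at about scene (350,283) and toe at about side (361,243). Next I measure the roller, sandal edge, tacks and obstacles.

```bash
python3 - <<'E'
from h import *
import pickle
C={n:pickle.load(open(n+".pkl","rb")) for n in("scene","side")}
def sel(W,x0,x1,y0,y1,z0,z1): return (W[...,0]>x0)&(W[...,0]<x1)&(W[...,1]>y0)&(W[...,1]<y1)&(W[...,2]>z0)&(W[...,2]<z1)
for n,c in C.items():
    W=cloud(c)
    for nm,b in dict(roltop=(.45,.6,.27,.40,.134,.15),rolhandle=(.45,.6,.27,.40,.075,.13),drum=(.47,.6,.27,.40,.01,.05),orange=(.3,.52,.33,.5,.06,.2)).items():
        q=W[sel(W,*b)]
        if nm=="orange":
            m=sel(W,*b)&(c["pixels"][...,2]>150)&(c["pixels"][...,1]<110);q=W[m]
        if len(q)<5: print(n,nm,len(q));continue
        r=cv2.minAreaRect((q[:,:2]*1000).astype(np.float32))
        print(n,nm,len(q),"lo",q.min(0).round(3),"hi",q.max(0).round(3),"rect",np.round(r[0],1),np.round(r[1],1),round(r[2],1),"zmed",np.median(q[:,2]).round(4))
    # sandal
    m=sel(W,.42,.75,-.2,.3,.05,.17);hsv=cv2.cvtColor(c["pixels"],cv2.COLOR_BGR2HSV)
    mm=m&(hsv[...,0]>5)&(hsv[...,0]<30)&(hsv[...,1]>50)
    q=W[mm];r=cv2.minAreaRect((q[:,:2]*1000).astype(np.float32))
    print(n,"sandal",len(q),q.min(0).round(3),q.max(0).round(3),"rect",np.round(r[0],1),np.round(r[1],1),round(r[2],1))
    print(" zhist",np.histogram(q[:,2],np.arange(.05,.17,.01))[0])
    # tacks: grey/blueish pixels surrounded by tan
    ys,xs=np.where(mm);box=(slice(ys.min(),ys.max()),slice(xs.min(),xs.max()))
    hull=cv2.convexHull(np.stack([xs,ys],1).astype(np.int32))
    H=np.zeros((480,640),np.uint8);cv2.fillConvexPoly(H,hull,1);H=cv2.erode(H,np.ones((3,3)))
    g=(H>0)&(hsv[...,1]<60)&(hsv[...,2]>120)
    k,l,st,ce=cv2.connectedComponentsWithStats(g.astype(np.uint8))
    for i in range(1,k):
        if st[i,4]<40:
            w=W[l==i];print("  grey",st[i,4],ce[i].round(1),np.nanmean(w,0).round(4))
    for nm,b in dict(tin=(.3,.6,-.4,-.12,.104,.13),jar=(.1,.5,-.5,-.2,.05,.12)).items():
        q=W[sel(W,*b)]
        if len(q): print(n,nm,len(q),q.min(0).round(3),q.max(0).round(3),np.median(q,0).round(3))
E
```

```text
scene roltop 172 lo [0.507 0.331 0.135] hi [0.536 0.357 0.146] rect [521.4 343.8] [27.3 25.4] 4.0 zmed 0.141
scene rolhandle 164 lo [0.514 0.33  0.076] hi [0.536 0.357 0.13 ] rect [529.4 339.9] [31.5 16.5] 60.0 zmed 0.1021
scene drum 156 lo [0.496 0.297 0.01 ] hi [0.544 0.377 0.05 ] rect [530.4 342. ] [31.7 93.1] 25.3 zmed 0.0284
scene orange 129 lo [0.401 0.365 0.134] hi [0.427 0.39  0.141] rect [413.8 377.8] [26.6 24.6] 0.6 zmed 0.1375
scene sandal 3083 [ 0.531 -0.118  0.054] [0.627 0.155 0.143] rect [570.2  16.3] [ 85.6 276.6] 11.3
 zhist [   6   75  174  972 1154  100  115  180  291   16    0]
  grey 9 [349.8 283.7] [0.5416 0.108  0.0933]
  grey 1 [305. 294.] [0.6145 0.0399 0.0839]
scene tin 460 [ 0.316 -0.383  0.104] [ 0.533 -0.309  0.116] [ 0.502 -0.34   0.111]
scene jar 1112 [ 0.266 -0.464  0.05 ] [ 0.5   -0.306  0.116] [ 0.326 -0.402  0.088]
side roltop 60 lo [0.505 0.328 0.134] hi [0.534 0.356 0.144] rect [520.  341.4] [27.8 26.9] 6.8 zmed 0.1402
side rolhandle 229 lo [0.504 0.325 0.075] hi [0.536 0.356 0.13 ] rect [515.4 336.5] [24.6 33.6] 54.4 zmed 0.1028
side drum 178 lo [0.499 0.319 0.01 ] hi [0.537 0.356 0.05 ] rect [514.  333.9] [27.2 39.2] 55.4 zmed 0.0304
side orange 42 lo [0.4   0.333 0.133] hi [0.52  0.394 0.144] rect [456.9 354.4] [ 32.  128.4] 67.4 zmed 0.1373
side sandal 2325 [ 0.526 -0.122  0.054] [0.717 0.153 0.141] rect [590.3   7.7] [238.1 200.8] 66.4
 zhist [ 10 106 349 597 683 130 132 153 161   4   0]
  grey 2 [297.  219.5] [0.5379 0.1333 0.0838]
  grey 5 [298.6 222.8] [0.5321 0.1202 0.0812]
  grey 1 [336. 237.] [0.5545 0.0054 0.0766]
  grey 4 [360.5 243.5] [ 0.5556 -0.0768  0.0913]
side tin 590 [ 0.305 -0.386  0.104] [ 0.536 -0.31   0.115] [ 0.497 -0.346  0.111]
side jar 3322 [ 0.265 -0.466  0.05 ] [ 0.5   -0.312  0.115] [ 0.336 -0.4    0.083]
```

```bash
python3 - <<'E'
from h import *
import pickle
C={n:pickle.load(open(n+".pkl","rb")) for n in("scene","side")}
# yaw from jig base: side outlines of the dark base at low height in scene view
for n in C:
    c=C[n];W=cloud(c);p=c["pixels"].max(-1)
    m=(W[...,0]>.52)&(W[...,0]<.95)&(W[...,1]>-.12)&(W[...,1]<.2)&(W[...,2]>.004)&(W[...,2]<.05)&(p<90)
    q=W[m][:,:2]
    for lo,hi in((.64,.85),):
        for side in(0,1):
            pts=[]
            for x in np.arange(lo,hi,.006):
                b=q[abs(q[:,0]-x)<.003]
                if len(b)>2: pts.append((x,b[:,1].max() if side else b[:,1].min()))
            pts=np.array(pts)
            f=np.polyfit(*pts.T,1)
            r=pts[:,1]-np.polyval(f,pts[:,0]);k=abs(r)<.004
            f=np.polyfit(*pts[k].T,1);print(n,side,k.sum(),len(k),"yaw deg",np.degrees(np.arctan(f[0])).round(2),"y at .7",np.polyval(f,.7).round(4))
yaw=np.radians(4.7);Rm=np.array([[np.cos(yaw),np.sin(yaw)],[-np.sin(yaw),np.cos(yaw)]])
for n in C:
    c=C[n];W=cloud(c);hsv=cv2.cvtColor(c["pixels"],cv2.COLOR_BGR2HSV)
    m=(W[...,0]>.48)&(W[...,0]<.66)&(W[...,1]>-.16)&(W[...,1]<.2)&(W[...,2]>.062)&(W[...,2]<.14)&(hsv[...,0]>5)&(hsv[...,0]<35)&(hsv[...,1]>30)
    q=W[m];s=q[:,:2]@Rm.T;z=q[:,2]
    print(n,"len y range",s[:,1].min().round(4),s[:,1].max().round(4))
    out=[]
    for y in np.arange(-.11,.16,.01):
        b=(abs(s[:,1]-y)<.005)
        w=b&(z<.084)
        out.append((round(y,3),w.sum(),*(np.sort(s[w,0])[[0,min(2,w.sum()-1)]].round(4) if w.sum() else (0,0)), s[b,0].min().round(4) if b.any() else 0))
    for o in out: print(*o)
E
```

```text
scene 0 4 35 yaw deg 7.72 y at .7 -0.0632
scene 1 35 35 yaw deg 8.39 y at .7 0.1363
side 0 35 35 yaw deg 8.45 y at .7 -0.066
side 1 9 35 yaw deg 30.1 y at .7 -0.0397
scene len y range -0.1672 0.1086
-0.11 12 0.615 0.6166 0.5366
-0.1 18 0.5342 0.6173 0.5342
-0.09 7 0.5353 0.6134 0.5353
-0.08 1 0.6155 0.6155 0.5624
-0.07 1 0.6143 0.6143 0.5608
-0.06 2 0.6145 0.6147 0.5588
-0.05 4 0.6113 0.6128 0.5592
-0.04 6 0.6081 0.6104 0.5543
-0.03 13 0.556 0.6078 0.556
-0.02 12 0.5551 0.6059 0.5551
-0.01 12 0.5524 0.6057 0.5524
-0.0 14 0.5475 0.6039 0.5475
0.01 19 0.547 0.5502 0.547
0.02 16 0.5434 0.6022 0.5434
0.03 18 0.5417 0.6017 0.5417
0.04 22 0.5395 0.6003 0.5395
0.05 19 0.5376 0.5994 0.5376
0.06 21 0.539 0.5982 0.539
0.07 22 0.5381 0.594 0.5381
0.08 32 0.5418 0.544 0.5418
0.09 27 0.5481 0.5732 0.5457
0.1 37 0.5502 0.5545 0.5502
0.11 14 0.5604 0.5651 0.5604
0.12 0 0 0 0
0.13 0 0 0 0
0.14 0 0 0 0
0.15 0 0 0 0
side len y range -0.1704 0.1074
-0.11 27 0.5291 0.5326 0.5291
-0.1 25 0.5303 0.5321 0.5303
-0.09 22 0.5331 0.5336 0.5331
-0.08 16 0.5351 0.5359 0.5351
-0.07 18 0.5386 0.5406 0.5386
-0.06 12 0.5414 0.5437 0.5414
-0.05 18 0.5475 0.5488 0.5475
-0.04 17 0.5498 0.5512 0.5498
-0.03 16 0.5511 0.5521 0.5511
-0.02 29 0.5513 0.5518 0.5513
-0.01 23 0.5492 0.5498 0.5492
-0.0 35 0.5434 0.5448 0.5434
0.01 29 0.5387 0.5415 0.5387
0.02 35 0.5374 0.538 0.5374
0.03 21 0.5335 0.5363 0.5335
0.04 24 0.5324 0.5351 0.5324
0.05 19 0.5344 0.5356 0.5344
0.06 20 0.5332 0.5346 0.5332
0.07 15 0.5359 0.5366 0.5359
0.08 9 0.5381 0.5395 0.5381
0.09 7 0.5425 0.5437 0.5425
0.1 6 0.5496 0.5545 0.5496
0.11 1 0.565 0.565 0.565
0.12 0 0 0 0
0.13 0 0 0 0
0.14 0 0 0 0
0.15 0 0 0 0
```

```bash
cat > t.py <<'E'
# t.py x y z yaw [x0 y0 z0 yaw0]: motion units from last commanded pose (cmd.json); yaw = world angle of tool y, deg; saves new cmd
import sys,json,numpy as np
a=list(map(float,sys.argv[1:]))
c=json.load(open("cmd.json")) if len(a)<8 else a[4:]
def units(c,a):
    th=np.radians(c[3]);y=np.array([np.cos(th),np.sin(th)]);x=np.array([-y[1],y[0]])  # tool z down: x = y x z
    d=np.array(a[:2])-np.array(c[:2])
    dy=((c[3]-a[3]+180)%360)-180
    return [d@x/.2,d@y/.2,(c[2]-a[2])/.2,dy/90]
if __name__=="__main__":
    u=np.round(units(c,a),3);print(*u);json.dump(a[:4],open("cmd.json","w"))
E
python3 - <<'E'
from h import *
from scipy.spatial.transform import Rotation as R
m=R.from_quat(get_state()["ee_rot"]).as_matrix();print(m.round(3));print(np.degrees(np.arctan2(m[1,1],m[0,1])))
E
python3 t.py .34 .33 .28 -171.6 .244 .493 .25 -116.3; python3 t.py .41 .15 .33 -171.6
```

```text
[[ 0.897 -0.443 -0.001]
 [-0.443 -0.897 -0.002]
 [ 0.     0.002 -1.   ]]
-116.28892181163101
0.791 0.518 -0.15 0.614
0.941 -0.215 -0.25 0.0
```

Emit:
{"op": "step_arm", "data": {"motion": [0.791, 0.518, -0.15, 0.614, 1, 0.791, 0.518, -0.15, 0.614, 1, 0.791, 0.518, -0.15, 0.614, 1, 0.791, 0.518, -0.15, 0.614, 1, 0.791, 0.518, -0.15, 0.614, 1, 0.791, 0.518, -0.15, 0.614, 1, 0.791, 0.518, -0.15, 0.614, 1]}}

```text
clock: 0.8
tcp_pos: [0.3396, 0.3296, 0.2797]
ee_rot: [0.755, -0.655, -0.0, 0.0]
contact_force: [-0.0, -0.8, 0.0]
finger_gap: 0.0854
grip_force: 0.0
```

Emit:
{"op": "step_arm", "data": {"motion": [0.941, -0.215, -0.25, 0, 1, 0.941, -0.215, -0.25, 0, 1, 0.941, -0.215, -0.25, 0, 1, 0.941, -0.215, -0.25, 0, 1, 0.941, -0.215, -0.25, 0, 1, 0.941, -0.215, -0.25, 0, 1, 0.941, -0.215, -0.25, 0, 1]}}

```text
clock: 1.5
tcp_pos: [0.4093, 0.1508, 0.3293]
ee_rot: [0.757, -0.653, -0.0, 0.001]
contact_force: [-0.3, 0.0, -0.1]
finger_gap: 0.0855
grip_force: 0.0
```

```bash
python3 - <<'E'
from h import *
import pickle
s=get_state();c=read_camera("wrist");pickle.dump((s,c),open("w1.pkl","wb"));cv2.imwrite("pics/w1.png",c["pixels"])
print({k:v for k,v in c.items() if k not in("pixels","range_z")},s["tcp_pos"],s["clock"],s["joints"],(c["range_z"]>0).mean())
E
```

```text
{'fx': 371.64829954431775, 'fy': 371.64829954431775, 'cx': 321.4853501726349, 'cy': 241.90071273732434, 'mount': array([[-1.83528643e-04, -9.60026189e-01, -2.79910135e-01,
         7.16149930e-02],
       [ 9.99999953e-01, -2.44389729e-04,  1.82529673e-04,
         2.47299313e-04],
       [-2.43640429e-04, -2.79910088e-01,  9.60026189e-01,
        -1.24160459e-01],
       [ 0.00000000e+00,  0.00000000e+00,  0.00000000e+00,
         1.00000000e+00]])} [0.40931054 0.15080449 0.32928778] 1.5 [ 7.14293087e-01  1.47404145e-02  2.45656533e-02 -6.07854885e-04
 -1.58181509e+00 -5.66347228e-01] 0.9919694010416666
```

View pics/w1.png

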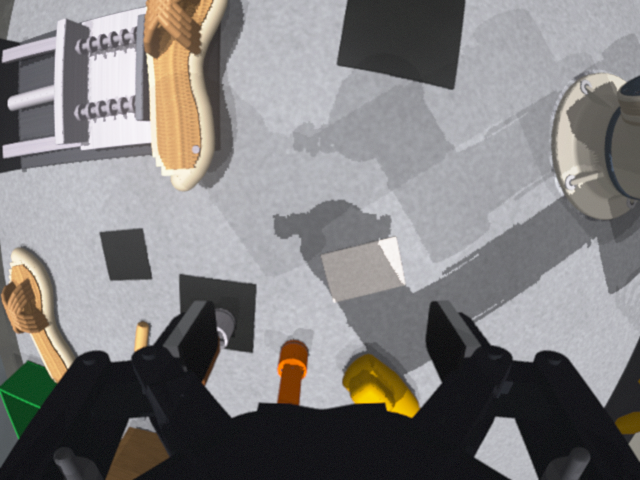

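The wrist view shows the jig sandal from above with its heel tack at (196,150). The toe is cut off at the top. The roller is half hidden by a finger at about (225,325). I shift towards -y to get the whole robot-side edge in view.

```bash
python3 t.py .41 .04 .33 -171.6
```

```text
0.544 0.08 0.0 0.0
```

Emit:
{"op": "step_arm", "data": {"motion": [0.544, 0.08, 0, 0, 1, 0.544, 0.08, 0, 0, 1, 0.544, 0.08, 0, 0, 1, 0.544, 0.08, 0, 0, 1]}}

```text
clock: 1.95
tcp_pos: [0.4096, 0.0401, 0.3298]
ee_rot: [0.757, -0.653, -0.0, 0.0]
contact_force: [-0.2, 0.8, 0.2]
finger_gap: 0.0853
grip_force: 0.0
```

```bash
cat >> h.py <<'E'
from scipy.spatial.transform import Rotation as Rot
def wcloud(s,c):
    v,u=np.mgrid[0:480,0:640].astype(float);x=(u-c["cx"])/c["fx"];y=(v-c["cy"])/c["fy"];r=np.hypot(x,y)+1e-9
    t=np.tan(np.minimum(r,1.5));z=c["range_z"]
    P=np.stack([x/r*t*z,y/r*t*z,z,np.ones_like(z)],-1)@np.array(c["mount"]).T
    return P[...,:3]@Rot.from_quat(s["ee_rot"]).as_matrix().T+s["tcp_pos"]
E
python3 - <<'E'
from h import *
import pickle
s=get_state();c=read_camera("wrist");pickle.dump((s,c),open("w2.pkl","wb"));cv2.imwrite("pics/w2.png",c["pixels"][:300])
print(s["tcp_pos"],s["clock"])
yaw=np.radians(8.4);Rm=np.array([[np.cos(yaw),np.sin(yaw)],[-np.sin(yaw),np.cos(yaw)]])
def tan(c,W):
    hsv=cv2.cvtColor(c["pixels"],cv2.COLOR_BGR2HSV)
    return (W[...,0]>.48)&(W[...,0]<.64)&(W[...,1]>-.16)&(W[...,1]<.2)&(W[...,2]>.055)&(W[...,2]<.15)&(hsv[...,0]>5)&(hsv[...,0]<35)&(hsv[...,1]>30)
D=pickle.load(open("side.pkl","rb"))
res={}
for n,(W,c) in dict(side=(cloud(D),D),w1=(wcloud(*pickle.load(open("w1.pkl","rb"))),pickle.load(open("w1.pkl","rb"))[1]),w2=(wcloud(s,c),c)).items():
    m=tan(c,W);q=W[m];S=q[:,:2]@Rm.T;z=q[:,2]
    tb=abs(z-.09)<.02
    print(n,"floor z",np.nanmedian(W[(W[...,2]<.03)&(W[...,2]>-.03)&(W[...,0]>.2)&(W[...,0]<.5)][:,2]).round(4),"y range",S[:,1].min().round(4),S[:,1].max().round(4),"insole z",np.median(z[(S[:,1]>.03)&(S[:,1]<.07)&(z>.08)]).round(4))
    o={}
    for y in np.arange(-.19,.13,.01):
        b=(abs(S[:,1]-y)<.004)&(z<.1)
        if b.sum()>3:
            i=np.argsort(S[b,0])[:3];o[round(y,3)]=(S[b,0][i].mean().round(4),z[b][i].mean().round(3))
    res[n]=o
for y in sorted(set().union(*res.values())): print(y,[res[n].get(y) for n in res])
# tacks
W=wcloud(s,c);hsv=cv2.cvtColor(c["pixels"],cv2.COLOR_BGR2HSV)
g=(hsv[...,1]<70)&(hsv[...,2]>100)&(abs(W[...,2]-.09)<.012)&(W[...,0]>.48)&(W[...,0]<.6)
k,l,st,ce=cv2.connectedComponentsWithStats(g.astype(np.uint8))
for i in range(1,k):
    if 2<st[i,4]<60: w=np.median(W[l==i],0);print("grey",st[i],ce[i].round(1),w.round(4),"sandal frame",(Rm@w[:2]).round(4))
E
```

```text
[0.40963379 0.04006127 0.32980502] 1.95
side floor z 0.001 y range -0.2078 0.0707 insole z 0.0895
w1 floor z 0.0005 y range -0.1354 0.07 insole z 0.0885
w2 floor z 0.0006 y range -0.2067 0.0685 insole z 0.0906
-0.19 [(np.float64(0.5401), np.float64(0.077)), None, (np.float64(0.5446), np.float64(0.078))]
-0.18 [(np.float64(0.534), np.float64(0.079)), None, (np.float64(0.5355), np.float64(0.076))]
-0.17 [(np.float64(0.5285), np.float64(0.075)), None, (np.float64(0.529), np.float64(0.075))]
-0.16 [(np.float64(0.5252), np.float64(0.075)), None, (np.float64(0.5267), np.float64(0.075))]
-0.15 [(np.float64(0.5254), np.float64(0.078)), None, (np.float64(0.5252), np.float64(0.074))]
-0.14 [(np.float64(0.5239), np.float64(0.072)), None, (np.float64(0.5247), np.float64(0.075))]
-0.13 [(np.float64(0.5249), np.float64(0.08)), (np.float64(0.5256), np.float64(0.074)), (np.float64(0.5254), np.float64(0.075))]
-0.12 [(np.float64(0.5271), np.float64(0.076)), (np.float64(0.5281), np.float64(0.076)), (np.float64(0.5278), np.float64(0.077))]
-0.11 [(np.float64(0.5327), np.float64(0.073)), (np.float64(0.5
[... 1744 characters left out ...]
0.03 [(np.float64(0.5372), np.float64(0.079)), (np.float64(0.5383), np.float64(0.074)), (np.float64(0.5384), np.float64(0.075))]
0.04 [(np.float64(0.5411), np.float64(0.078)), (np.float64(0.5411), np.float64(0.077)), (np.float64(0.5418), np.float64(0.076))]
0.05 [(np.float64(0.5465), np.float64(0.078)), (np.float64(0.5458), np.float64(0.075)), (np.float64(0.5463), np.float64(0.078))]
0.06 [(np.float64(0.5525), np.float64(0.075)), (np.float64(0.5533), np.float64(0.079)), (np.float64(0.5538), np.float64(0.077))]
0.07 [None, (np.float64(0.564), np.float64(0.08)), (np.float64(0.5656), np.float64(0.078))]
grey [145 182   1   5   5] [145. 184.] [0.5988 0.0378 0.0904] sandal frame [ 0.5979 -0.05  ]
```

View pics/w2.png

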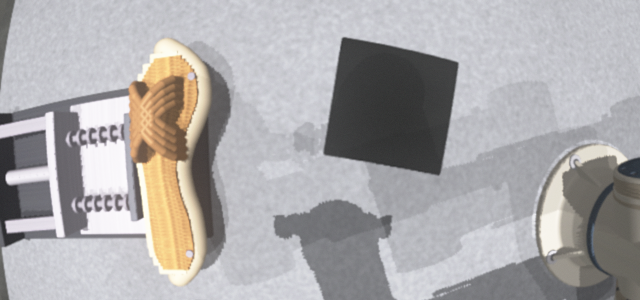

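The whole edge is now visible, with the heel tack at (190,254) and the toe tack at (191,76). The edge heights (75 mm) and x values agree within about 1 mm across the three views, so I move above the roller and measure its handle top.

```bash
python3 t.py .47 .19 .30 -173; python3 t.py .521 .343 .25 -174.5; python3 - <<'E'
from h import *
import pickle
s,c=pickle.load(open("w2.pkl","rb"));W=wcloud(s,c);yaw=np.radians(8.4)
for u,v in((190,254),(191,76)):
    p=c["pixels"][v-4:v+5,u-4:u+5].astype(int);m=(p.max(-1)-p.min(-1))<40;w=np.median(W[v-4:v+5,u-4:u+5][m],0);print(m.sum(),w.round(4),(-np.sin(yaw)*w[0]+np.cos(yaw)*w[1]).round(4))
E
```

```text
-0.698 -0.406 0.15 0.016
-0.728 -0.346 0.25 0.017
44 [0.5425 0.1067 0.0921] 0.0263
50 [ 0.5573 -0.0777  0.0923] -0.1583
```

Emit:
{"op": "step_arm", "data": {"motion": [-0.698, -0.406, 0.15, 0.016, 1, -0.698, -0.406, 0.15, 0.016, 1, -0.698, -0.406, 0.15, 0.016, 1, -0.698, -0.406, 0.15, 0.016, 1, -0.698, -0.406, 0.15, 0.016, 1]}}

```text
clock: 2.5
tcp_pos: [0.4693, 0.1937, 0.2978]
ee_rot: [0.75, -0.661, -0.001, 0.002]
contact_force: [0.8, 0.6, 0.1]
finger_gap: 0.0856
grip_force: 0.0
```

Emit:
{"op": "step_arm", "data": {"motion": [-0.728, -0.346, 0.25, 0.017, 1, -0.728, -0.346, 0.25, 0.017, 1, -0.728, -0.346, 0.25, 0.017, 1, -0.728, -0.346, 0.25, 0.017, 1, -0.728, -0.346, 0.25, 0.017, 1, -0.728, -0.346, 0.25, 0.017, 1]}}

```text
clock: 3.1
tcp_pos: [0.5202, 0.3434, 0.2502]
ee_rot: [0.74, -0.672, 0.0, 0.0]
contact_force: [-0.3, 0.1, 1.1]
finger_gap: 0.0853
grip_force: 0.0
```

```bash
python3 - <<'E'
from h import *
import pickle
s=get_state();c=read_camera("wrist");W=wcloud(s,c);hsv=cv2.cvtColor(c["pixels"],cv2.COLOR_BGR2HSV)
cv2.imwrite("pics/w3.png",c["pixels"]);print(s["tcp_pos"],s["clock"])
m=(abs(W[...,0]-.52)<.04)&(abs(W[...,1]-.343)<.04)&(abs(W[...,2]-.141)<.006)&(hsv[...,1]>60)
q=W[m];r=cv2.minAreaRect((q[:,:2]*1000).astype(np.float32));v,u=np.where(m)
print(len(q),np.median(q[:,2]),np.round(r[0],1),np.round(r[1],1),r[2],u.mean(),v.mean())
E
```

```text
[0.52020661 0.34343899 0.25022629] 3.1
1457 0.1410048601607199 [521.4 342.6] [25.8 26. ] 4.700888156890869 319.13520933424843 243.87028140013726
```

View pics/w3.png

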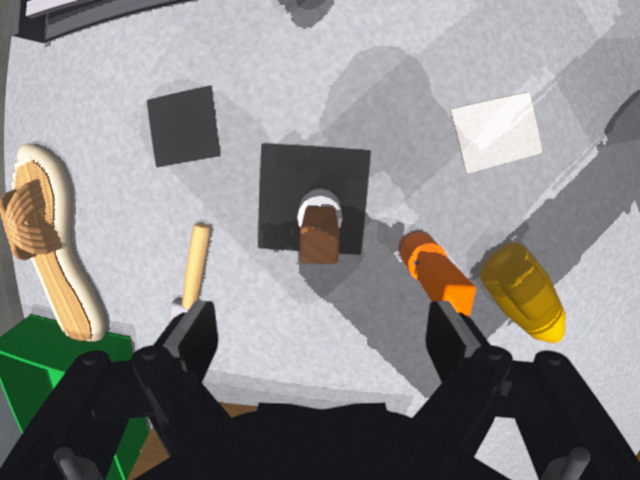

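The wrist view shows the roller handle top at (319,244), midway between the fingers, with the orange one clear at (455,295). The measured top is 141 mm, 26 x 26 mm, yaw 4.7°. I descend and grip.

```bash
python3 t.py .522 .3425 .109 -175.3
```

```text
0.003 -0.005 0.705 0.009
```

Emit:
{"op": "step_arm", "data": {"motion": [-0.001, -0.005, 0.4, 0.009, 1, -0.001, -0.005, 0.6, 0.009, 1, -0.001, -0.005, 0.705, 0.009, 1, -0.001, -0.005, 0.705, 0.009, 1, -0.001, -0.005, 0.705, 0.009, -1, -0.001, -0.005, 0.705, 0.009, -1, -0.001, -0.005, 0.705, 0.009, -1, -0.001, -0.005, 0.705, 0.009, -1, -0.001, -0.005, 0.705, 0.009, -1, -0.001, -0.005, 0.705, 0.009, -1, -0.001, -0.005, 0.705, 0.009, -1, -0.001, -0.005, 0.705, 0.009, -1]}}

```text
clock: 4.35
tcp_pos: [0.5221, 0.3443, 0.111]
ee_rot: [0.736, -0.678, 0.0, -0.001]
contact_force: [-2.4, 0.4, 6.7]
finger_gap: 0.0256
grip_force: 59.0
```

Gripped: opening 25.6 mm, grip force 59 N. Next I compute the drum path along the edge.

```bash
cat > plan.py <<'E'
import numpy as np
from scipy.interpolate import UnivariateSpline
YAW=np.radians(8.4);X=np.array([np.cos(YAW),np.sin(YAW)]);Y=np.array([-X[1],X[0]])
e=np.array([[-.19,.5440],[-.18,.5352],[-.17,.5290],[-.16,.5264],[-.15,.5252],[-.14,.5245],[-.13,.5254],[-.12,.5278],[-.11,.5316],[-.10,.5360],[-.09,.5411],[-.08,.5459],[-.07,.5488],[-.06,.5500],[-.05,.5489],[-.04,.5466],[-.03,.5436],[-.02,.5408],[-.01,.5393],[0,.5383],[.01,.5377],[.02,.5379],[.03,.5384],[.04,.5415],[.05,.5461],[.06,.5535]])
f=UnivariateSpline(e[:,0],e[:,1],s=len(e)*.0004**2)
HEEL,TOE=.0268,-.1580
yy=np.linspace(-.19,.06,1001);xe=f(yy)
def center(y):  # drum-centre x in sandal frame for untouched sandal, and contact y
    k=abs(yy-y)<.0199;v=xe[k]-np.sqrt(.02**2-(yy[k]-y)**2);i=v.argmin();return v[i],yy[k][i]
def sandal(p): return p@X,p@Y
if __name__=="__main__":
    for y in np.arange(-.165,.036,.005):
        x,c=center(y);print(round(y,3),round(x,4),"contact",round(c,4))
    for off in(.04,0):
        y=HEEL;p=(center(y)[0]-off)*X+y*Y;print("world",p.round(4))
E
python3 plan.py; python3 -c "
from h import *
s=get_state();print(s['tcp_pos'],s['contact_force'],s['wrist_torque'])"
```

```text
-0.165 0.5068 contact -0.1598
-0.16 0.5056 contact -0.156
-0.155 0.5048 contact -0.1522
-0.15 0.5042 contact -0.1485
-0.145 0.504 contact -0.1448
-0.14 0.5041 contact -0.141
-0.135 0.5044 contact -0.137
-0.13 0.5051 contact -0.1332
-0.125 0.506 contact -0.1292
-0.12 0.5072 contact -0.1252
-0.115 0.5087 contact -0.121
-0.11 0.5104 contact -0.117
-0.105 0.5124 contact -0.1125
-0.1 0.5145 contact -0.108
-0.095 0.5168 contact -0.1035
-0.09 0.5191 contact -0.0985
-0.085 0.5215 contact -0.0935
-0.08 0.5237 contact -0.0882
-0.075 0.5259 contact -0.0825
-0.07 0.5277 contact -0.0762
-0.065 0.5291 contact -0.0693
-0.06 0.5298 contact -0.0608
-0.055 0.5295 contact -0.0522
-0.05 0.5285 contact -0.0455
-0.045 0.5272 contact -0.0398
-0.04 0.5258 contact -0.0345
-0.035 0.5244 contact -0.0298
-0.03 0.5231 contact -0.0252
-0.025 0.522 contact -0.0207
-0.02 0.5209 contact -0.0162
-0.015 0.52 contact -0.0118
-0.01 0.5192 contact -0.007
-0.005 0.5186 contact -0.0025
0.0 0.518 contact 0.002
0.005 0.5176 contact 0.0063
0.01 0.5173 contact 0.0108
0.015 0.5173 contact 0.0148
0.02 0.5174 contact 0.019
0.025 0.5178 contact 0.023
0.03 0.5184 contact 0.027
0.035 0.5194 contact 0.0308
world [0.469  0.0963]
world [0.5085 0.1022]
[0.52214269 0.34426307 0.11099728] [-2.44100238  0.37356264  6.7075727 ] [-0.00573975  0.78947283  0.0330757 ]
```

```bash
python3 - <<'E'
from plan import *
print((.4784*X+.031*Y).round(4))
E
python3 t.py .522 .3425 .166 -175.3; python3 t.py .50 .22 .166 -173; python3 t.py .4687 .1006 .166 -171.6
```

```text
[0.4687 0.1006]
0.0 0.0 -0.285 0.0
0.601 0.16 0.0 -0.026
0.573 0.228 0.0 -0.016
```

Emit:
{"op": "step_arm", "data": {"motion": [0, 0, -0.1, 0, -1, 0, 0, -0.2, 0, -1, 0, 0, -0.285, 0, -1, 0, 0, -0.285, 0, -1]}}

```text
clock: 4.75
tcp_pos: [0.5226, 0.3445, 0.1686]
ee_rot: [0.735, -0.678, 0.0, -0.002]
contact_force: [-0.2, -0.3, -1.8]
finger_gap: 0.0253
grip_force: 59.9
```

Emit:
{"op": "step_arm", "data": {"motion": [0.12, 0.03, 0, -0.006, -1, 0.27, 0.07, 0, -0.013, -1, 0.44, 0.12, 0, -0.02, -1, 0.601, 0.16, 0, -0.026, -1]}}

```text
clock: 5.15
tcp_pos: [0.4982, 0.2197, 0.1645]
ee_rot: [0.749, -0.662, -0.001, 0.001]
contact_force: [0.0, -0.1, -2.2]
finger_gap: 0.0253
grip_force: 59.7
```

Emit:
{"op": "step_arm", "data": {"motion": [0.16, 0.06, 0, -0.004, -1, 0.32, 0.12, 0, -0.008, -1, 0.46, 0.18, 0, -0.012, -1, 0.573, 0.228, 0, -0.016, -1, 0.573, 0.228, 0, -0.016, -1, 0.573, 0.228, 0, -0.016, -1]}}

```text
clock: 5.75
tcp_pos: [0.4677, 0.1016, 0.1652]
ee_rot: [0.757, -0.654, -0.0, 0.0]
contact_force: [0.6, 0.1, -2.1]
finger_gap: 0.0254
grip_force: 59.8
```

```bash
python3 - <<'E'
from h import *
from plan import *
import pickle
for i in range(4):
    s=get_state();F=s["contact_force"];print(s["clock"],s["tcp_pos"].round(4),"F",F.round(2),"Fx_s",(F[:2]@X).round(2),"sandal",np.round(sandal(s["tcp_pos"][:2]),4))
    c=read_camera(("side","wrist","side","scene")[i])
    if i==1: w=(s,c)
    if i==3: sc=c
    if i==2:
        W=cloud(c);m=(abs(W[...,0]-.469)<.05)&(abs(W[...,1]-.1)<.05)&(W[...,2]>.05)&(W[...,2]<.11)&(W[...,0]<.51)
        v,u=np.where(m);print(m.sum(),u.min(),u.max(),v.min(),v.max());q=W[m]
        k=(q[:,2]<.10);print("drum z lo",np.percentile(q[:,2],[0,2]).round(4),"xy",q[k].mean(0).round(4),q[k].min(0).round(4),q[k].max(0).round(4))
pickle.dump(sc,open("scene1.pkl","wb"))
d=cv2.resize(c["pixels"][230:330,240:400],(800,500),interpolation=cv2.INTER_CUBIC)
cv2.imwrite("pics/s1.png",d)
s,c=w;W=wcloud(s,c);m=(abs(W[...,0]-.469)<.03)&(abs(W[...,1]-.1)<.03)&(W[...,2]>.1)&(W[...,2]<.112)
q=W[m];print("wrist drum top",len(q),q.min(0) if len(q) else 0,q.max(0) if len(q) else 0)
E
```

```text
5.75 [0.4677 0.1016 0.1652] F [ 0.56  0.1  -2.08] Fx_s 0.56 sandal [0.4775 0.0322]
5.8 [0.468  0.1021 0.1653] F [-0.15  0.06 -2.28] Fx_s -0.14 sandal [0.4779 0.0327]
5.85 [0.4681 0.1024 0.1654] F [ 0.43  0.2  -3.1 ] Fx_s 0.46 sandal [0.4781 0.0329]
350 275 291 221 245
drum z lo [0.0579 0.0613] xy [0.4581 0.0905 0.0795] [0.4449 0.0782 0.0579] [0.4828 0.1168 0.0999]
5.9 [0.4682 0.1026 0.1655] F [-0.09 -0.41 -2.71] Fx_s -0.15 sandal [0.4782 0.0331]
wrist drum top 1725 [0.44818052 0.08058766 0.10002209] [0.48714009 0.11190337 0.11048458]
```

The drum's underside is at about 58 mm and its centre is under the TCP. I close the gap and press lightly first, to check where contact is.

Emit:
{"op": "step_arm", "data": {"motion": [0.005, -0.09, 0, 0, -1, 0.008, -0.16, 0, 0, -1, 0.008, -0.19, 0, 0, -1, 0.008, -0.22, 0, 0, -1, 0.008, -0.25, 0, 0, -1, 0.008, -0.275, 0, 0, -1, 0.008, -0.275, 0, 0, -1]}}

```text
clock: 6.65
tcp_pos: [0.5226, 0.1084, 0.1655]
ee_rot: [0.757, -0.653, -0.0, 0.001]
contact_force: [-1.8, -1.2, -3.4]
finger_gap: 0.0251
grip_force: 60.1
```

```bash
cat > r.py <<'E'
from h import *
from plan import *
s=get_state();F=s["contact_force"];x,y=sandal(s["tcp_pos"][:2]);yc=y-.0017;cx,cy=center(yc)
print(s["clock"],"z",s["tcp_pos"][2].round(4),"xs,ys",x.round(4),y.round(4),"contact y",round(cy,4),"push",(-F[:2]@X).round(2),"Fy",(F[:2]@Y).round(2),"Fz",F[2].round(2),"x-centre (squeeze+carriage) mm",round((x-cx)*1000,1))
E
python3 r.py
```

```text
6.65 z 0.1655 xs,ys 0.5328 0.0309 contact y 0.0262 push 1.9 Fy -0.88 Fz -3.4 x-centre (squeeze+carriage) mm 14.5
```

Emit:
{"op": "step_arm", "data": {"motion": [0, -0.03, 0, 0, -1, 0, -0.06, 0, 0, -1, 0, -0.09, 0, 0, -1, 0, -0.12, 0, 0, -1, 0, -0.14, 0, 0, -1, 0, -0.15, 0, 0, -1, 0, -0.155, 0, 0, -1]}}

```text
clock: 7.35
tcp_pos: [0.5517, 0.1124, 0.1655]
ee_rot: [0.757, -0.653, -0.001, 0.002]
contact_force: [-8.8, -1.2, 1.6]
finger_gap: 0.0254
grip_force: 60.4
```

```bash
python3 r.py; cat > j.py <<'E'
# sandal and jig displacement along push from scene camera versus scene.pkl reference
from h import *
from plan import *
import pickle,sys
def meas(c):
    W=cloud(c);hsv=cv2.cvtColor(c["pixels"],cv2.COLOR_BGR2HSV);s=np.stack([W[...,:2]@X,W[...,:2]@Y],-1)
    ok=(s[...,0]>.5)&(s[...,0]<.8)&(s[...,1]>-.13)&(s[...,1]<.04)
    tan=ok&(W[...,2]>.06)&(W[...,2]<.12)&(hsv[...,0]>5)&(hsv[...,0]<35)&(hsv[...,1]>45)
    far=[np.sort(s[tan&(abs(s[...,1]-y)<.004)][:,0])[-4:].mean() for y in np.arange(-.12,.02,.01) if (tan&(abs(s[...,1]-y)<.004)).sum()>4]
    # carriage: light plate pixels (bright grey) height>.02
    pl=ok&(W[...,2]>.02)&(hsv[...,1]<40)&(hsv[...,2]>140)&(s[...,0]>.55)
    q=s[pl]
    fp=[(q[abs(q[:,1]-y)<.004][:,0]).max() for y in np.arange(-.10,.0,.01) if (abs(q[:,1]-y)<.004).sum()>4]
    return np.array(far),np.array(fp)
if __name__=="__main__":
    a=meas(pickle.load(open("scene.pkl","rb")));n=read_camera("scene");b=meas(n);cv2.imwrite("pics/now.png",n["pixels"])
    for u,v in zip(a,b):
        k=min(len(u),len(v));d=(v[:k]-u[:k])*1000;print(len(u),len(v),np.median(d).round(1),d.round(1))
E
python3 j.py; python3 r.py
```

```text
7.35 z 0.1655 xs,ys 0.5622 0.0306 contact y 0.026 push 8.9 Fy 0.09 Fz 1.64 x-centre (squeeze+carriage) mm 44.0
14 14 41.5 [43.2 41.1 42.3 42.5 42.3 41.4 42.2 41.1 41.4 41.6 41.7 40.8 41.4 41.4]
10 10 0.4 [17.9  0.2 -0.2  0.1  0.6  0.9 -0.2 24.6  4.2 -0.4]
7.4 z 0.1655 xs,ys 0.5623 0.0306 contact y 0.026 push 8.28 Fy -0.03 Fz 1.53 x-centre (squeeze+carriage) mm 44.0
```

Contact agrees with the geometry: the sandal moved 41.5 mm by camera, and the force is about 8.6 N. Next I check how to read the carriage travel from images, which takes no robot time.

```bash
cat > k.py <<'E'
from h import *
from plan import *
import pickle
C0=pickle.load(open("scene.pkl","rb"))
def proj(c,p):
    q=np.array(c["R"])@p+c["t"];return np.array([q[0]/q[2]*c["fx"]+c["cx"],q[1]/q[2]*c["fy"]+c["cy"]])
def carriage(img,verb=0):
    g0=cv2.cvtColor(C0["pixels"],cv2.COLOR_BGR2GRAY);g1=cv2.cvtColor(img,cv2.COLOR_BGR2GRAY)
    W=cloud(C0);s=np.stack([W[...,:2]@X,W[...,:2]@Y],-1)
    m=((W[...,2]>.03)&(s[...,0]>.62)&(s[...,0]<.74)&(s[...,1]>-.16)&(s[...,1]<.03)).astype(np.uint8)*255
    p0=cv2.goodFeaturesToTrack(g0,40,.05,4,mask=m)
    p1,st,er=cv2.calcOpticalFlowPyrLK(g0,g1,p0,None,winSize=(13,13),maxLevel=3)
    out=[]
    for a,b,o in zip(p0[:,0],p1[:,0],st[:,0]):
        if not o: continue
        w=W[int(round(a[1])),int(round(a[0]))]
        d=np.array([X[0],X[1],.19]);J=(proj(C0,w+.01*d)-proj(C0,w))/10
        f=b-a;t=f@J/(J@J);r=np.linalg.norm(f-t*J)
        out.append((w@np.array([*X,0]),w@np.array([*Y,0]),w[2],t,r))
    out=np.array(out);
    if verb: print(out.round(3))
    return out
if __name__=="__main__": carriage(cv2.imread("pics/now.png"),1)
E
python3 k.py
```

```text
[[ 7.2700e-01  1.5000e-02  4.6000e-02  4.9000e-02  1.5000e-02]
 [ 7.0600e-01 -1.1500e-01  7.7000e-02 -1.5490e+00  3.2100e-01]
 [ 6.6100e-01 -3.3000e-02  8.0000e-02  4.6429e+01  1.6070e+00]
 [ 6.6100e-01 -1.1400e-01  7.6000e-02  9.3590e+00  7.0430e+00]
 [ 6.7700e-01 -3.4000e-02  7.9000e-02 -2.7250e+00  1.3376e+01]
 [ 7.0800e-01 -3.4000e-02  8.0000e-02 -1.3150e+00  1.6400e-01]
 [ 6.9000e-01 -1.1500e-01  7.6000e-02 -3.1810e+00  6.1000e-02]
 [ 6.7600e-01 -1.1500e-01  8.0000e-02 -2.6460e+00  7.1300e-01]
 [ 6.9100e-01 -3.4000e-02  8.3000e-02 -3.3390e+00  3.0500e-01]
 [ 6.4600e-01 -1.1500e-01  7.9000e-02  4.5349e+01  1.3800e+00]
 [ 7.2800e-01  5.0000e-03  9.9000e-02  2.9700e-01  1.7000e-02]
 [ 7.2600e-01 -1.4900e-01  4.6000e-02  8.2000e-02  5.3000e-02]
 [ 6.4700e-01 -3.3000e-02  7.8000e-02  4.5724e+01  8.7900e-01]
 [ 6.5400e-01 -2.0000e-02  4.7000e-02  4.5871e+01  3.4000e-01]
 [ 6.2500e-01 -2.0000e-02  4.9000e-02  4.5922e+01  7.5800e-01]
 [ 6.9700e-01 -2.2000e-02  4.8000e-02 -8.8200e-01  7.1000e-02]
 [ 6.9700e-01 -1.0400e-01  4.8000e-02 -9.6600e-01  2.1000e-02]
 [ 6.3100e-01 -1.1400e-01  7.
[... 720 characters left out ...]
0e-02]
 [ 6.2200e-01 -1.0800e-01  7.7000e-02  4.5863e+01  1.2130e+00]
 [ 6.5900e-01 -9.7000e-02  5.0000e-02  1.6290e+00  7.7440e+00]
 [ 6.4300e-01 -1.6000e-02  4.6000e-02  4.5267e+01  6.4800e-01]
 [ 6.6100e-01 -2.3000e-02  7.9000e-02  4.5881e+01  9.4100e-01]
 [ 7.0300e-01 -1.0400e-01  8.0000e-02 -2.1870e+00  1.1000e-01]
 [ 6.9100e-01 -1.0400e-01  7.7000e-02 -3.1040e+00  5.5000e-02]
 [ 6.7400e-01 -2.4000e-02  8.4000e-02  2.9124e+01  7.7300e-01]
 [ 7.0400e-01 -2.2000e-02  8.5000e-02 -2.2260e+00  9.3000e-02]
 [ 6.9200e-01 -1.9000e-02  7.8000e-02 -2.9490e+00  1.7000e-01]
 [ 6.4200e-01 -2.3000e-02  8.3000e-02  4.5052e+01  9.0100e-01]
 [ 6.5800e-01 -1.0300e-01  8.1000e-02  4.5062e+01  1.3210e+00]]
```

The carriage has crept only about 0.2 mm so far, so the load is heavy. The squeeze is about 43 mm and the push about 8.7 N. I start rolling in 33 mm pieces, reading force and squeeze between calls.

```bash
cat > seg.py <<'E'
# seg.py yc_now n extra_mm step_mm: rows for next roll piece
import sys
from plan import *
y0,n,ex,st=float(sys.argv[1]),int(sys.argv[2]),float(sys.argv[3])/1000,float(sys.argv[4])/1000
x0=center(y0)[0];o=[]
for i in range(1,n+1):
    y=y0-st*i;o.append(f"{st*i/.2:.3f}, {-(center(y)[0]-x0+ex*min(1,i/5))/.2:.3f}")
print(*o,sep=" | ");print("end yc",round(y,4),"contact",round(center(y)[1],4))
E
python3 seg.py .0289 11 1 3; python3 seg.py -.0041 11 0 3
```

```text
0.015, 0.001 | 0.030, 0.001 | 0.045, 0.001 | 0.060, 0.001 | 0.075, 0.000 | 0.090, -0.000 | 0.105, -0.001 | 0.120, -0.002 | 0.135, -0.003 | 0.150, -0.004 | 0.165, -0.006
end yc -0.0041 contact -0.0018
0.015, -0.002 | 0.030, -0.004 | 0.045, -0.006 | 0.060, -0.009 | 0.075, -0.012 | 0.090, -0.014 | 0.105, -0.018 | 0.120, -0.021 | 0.135, -0.025 | 0.150, -0.029 | 0.165, -0.033
end yc -0.0371 contact -0.0318
```

Emit:
{"op": "step_arm", "data": {"motion": [0.015, 0.001, 0, 0, -1, 0.03, 0.001, 0, 0, -1, 0.045, 0.001, 0, 0, -1, 0.06, 0.001, 0, 0, -1, 0.075, 0, 0, 0, -1, 0.09, 0, 0, 0, -1, 0.105, -0.001, 0, 0, -1, 0.12, -0.002, 0, 0, -1, 0.135, -0.003, 0, 0, -1, 0.15, -0.004, 0, 0, -1, 0.165, -0.006, 0, 0, -1]}}

```text
clock: 8.5
tcp_pos: [0.5573, 0.0795, 0.1652]
ee_rot: [0.757, -0.653, -0.002, 0.003]
contact_force: [-8.3, -1.9, -0.2]
finger_gap: 0.0251
grip_force: 60.2
```

```bash
cat > look.py <<'E'
from k import *
img=read_camera("scene")["pixels"];o=carriage(img)
a=o[(o[:,0]>.722)&(o[:,4]<.15)][:,3];b=o[(o[:,0]<.666)&(o[:,3]>25)][:,3]
print("carriage",np.median(a).round(2),len(a),"sandal",np.median(b).round(1) if len(b) else 0,len(b),"(ref 45.8 at push ~8.6)")
E
python3 r.py; python3 look.py; python3 r.py
```

```text
8.5 z 0.1652 xs,ys 0.5629 -0.0028 contact y -0.002 push 8.5 Fy -0.62 Fz -0.15 x-centre (squeeze+carriage) mm 44.4
carriage 0.05 5 sandal 45.5 15 (ref 45.8 at push ~8.6)
8.55 z 0.1652 xs,ys 0.5629 -0.0033 contact y -0.0025 push 8.07 Fy -1.38 Fz -0.29 x-centre (squeeze+carriage) mm 44.4
```

Emit:
{"op": "step_arm", "data": {"motion": [0.015, -0.003, 0, 0, -1, 0.03, -0.007, 0, 0, -1, 0.045, -0.011, 0, 0, -1, 0.06, -0.015, 0, 0, -1, 0.075, -0.02, 0, 0, -1, 0.09, -0.023, 0, 0, -1, 0.105, -0.027, 0, 0, -1, 0.12, -0.03, 0, 0, -1, 0.135, -0.034, 0, 0, -1, 0.15, -0.038, 0, 0, -1, 0.165, -0.042, 0, 0, -1]}}

```text
clock: 9.65
tcp_pos: [0.5703, 0.0473, 0.1651]
ee_rot: [0.757, -0.653, -0.001, 0.003]
contact_force: [-8.2, -3.4, -1.6]
finger_gap: 0.0253
grip_force: 60.2
```

```bash
python3 r.py; python3 seg.py -.0371 11 0 3
```

```text
9.65 z 0.1651 xs,ys 0.571 -0.0365 contact y -0.0328 push 8.63 Fy -2.15 Fz -1.62 x-centre (squeeze+carriage) mm 45.8
0.015, -0.004 | 0.030, -0.009 | 0.045, -0.013 | 0.060, -0.017 | 0.075, -0.020 | 0.090, -0.023 | 0.105, -0.024 | 0.120, -0.024 | 0.135, -0.022 | 0.150, -0.018 | 0.165, -0.014
end yc -0.0701 contact -0.0765
```

Emit:
{"op": "step_arm", "data": {"motion": [0.015, -0.005, 0, 0, -1, 0.03, -0.01, 0, 0, -1, 0.045, -0.015, 0, 0, -1, 0.06, -0.019, 0, 0, -1, 0.075, -0.022, 0, 0, -1, 0.09, -0.025, 0, 0, -1, 0.105, -0.026, 0, 0, -1, 0.12, -0.026, 0, 0, -1, 0.135, -0.024, 0, 0, -1, 0.15, -0.02, 0, 0, -1, 0.165, -0.016, 0, 0, -1]}}

```text
clock: 10.75
tcp_pos: [0.5781, 0.0168, 0.1649]
ee_rot: [0.757, -0.653, -0.002, 0.002]
contact_force: [-9.0, 1.8, -0.5]
finger_gap: 0.0252
grip_force: 60.3
```

```bash
python3 r.py; python3 look.py; python3 r.py;python3 seg.py -.0701 11 0 3
```

```text
10.75 z 0.1649 xs,ys 0.5744 -0.0678 contact y -0.0758 push 8.63 Fy 3.09 Fz -0.47 x-centre (squeeze+carriage) mm 46.5
carriage 0.15 5 sandal 47.0 11 (ref 45.8 at push ~8.6)
10.8 z 0.1649 xs,ys 0.5742 -0.0681 contact y -0.076 push 8.39 Fy 2.56 Fz -0.32 x-centre (squeeze+carriage) mm 46.4
0.015, 0.005 | 0.030, 0.011 | 0.045, 0.018 | 0.060, 0.024 | 0.075, 0.031 | 0.090, 0.038 | 0.105, 0.045 | 0.120, 0.052 | 0.135, 0.059 | 0.150, 0.066 | 0.165, 0.073
end yc -0.1031 contact -0.111
```

Emit:
{"op": "step_arm", "data": {"motion": [0.015, 0.004, 0, 0, -1, 0.03, 0.009, 0, 0, -1, 0.045, 0.015, 0, 0, -1, 0.06, 0.021, 0, 0, -1, 0.075, 0.027, 0, 0, -1, 0.09, 0.034, 0, 0, -1, 0.105, 0.041, 0, 0, -1, 0.12, 0.048, 0, 0, -1, 0.135, 0.055, 0, 0, -1, 0.15, 0.062, 0, 0, -1, 0.165, 0.069, 0, 0, -1]}}

```text
clock: 11.9
tcp_pos: [0.5691, -0.0174, 0.1647]
ee_rot: [0.757, -0.653, -0.003, 0.002]
contact_force: [-9.3, 2.0, -1.0]
finger_gap: 0.0254
grip_force: 60.3
```

```bash
python3 r.py; python3 seg.py -.1031 11 0 3
```

```text
11.9 z 0.1647 xs,ys 0.5604 -0.1003 contact y -0.11 push 8.93 Fy 3.35 Fz -1.01 x-centre (squeeze+carriage) mm 46.8
0.015, 0.006 | 0.030, 0.012 | 0.045, 0.017 | 0.060, 0.023 | 0.075, 0.027 | 0.090, 0.031 | 0.105, 0.035 | 0.120, 0.038 | 0.135, 0.041 | 0.150, 0.043 | 0.165, 0.044
end yc -0.1361 contact -0.138
```

Push 8.9 N: good. I continue with the path as computed.

Emit:
{"op": "step_arm", "data": {"motion": [0.015, 0.006, 0, 0, -1, 0.03, 0.012, 0, 0, -1, 0.045, 0.017, 0, 0, -1, 0.06, 0.023, 0, 0, -1, 0.075, 0.027, 0, 0, -1, 0.09, 0.031, 0, 0, -1, 0.105, 0.035, 0, 0, -1, 0.12, 0.038, 0, 0, -1, 0.135, 0.041, 0, 0, -1, 0.15, 0.043, 0, 0, -1, 0.165, 0.044, 0, 0, -1]}}

```text
clock: 13.0
tcp_pos: [0.565, -0.0524, 0.1647]
ee_rot: [0.757, -0.653, -0.003, 0.003]
contact_force: [-8.8, -0.6, -2.2]
finger_gap: 0.0254
grip_force: 60.2
```

```bash
python3 r.py;python3 look.py; python3 r.py; python3 seg.py -.1361 11 0 3
```

```text
13.0 z 0.1647 xs,ys 0.5513 -0.1344 contact y -0.138 push 8.77 Fy 0.69 Fz -2.18 x-centre (squeeze+carriage) mm 46.9
carriage 0.16 5 sandal 47.9 12 (ref 45.8 at push ~8.6)
13.05 z 0.1647 xs,ys 0.5512 -0.1349 contact y -0.1382 push 9.17 Fy -0.51 Fz -1.42 x-centre (squeeze+carriage) mm 46.9
0.015, 0.001 | 0.030, 0.002 | 0.045, 0.002 | 0.060, 0.001 | 0.075, 0.000 | 0.090, -0.002 | 0.105, -0.004 | 0.120, -0.007 | 0.135, -0.010 | 0.150, -0.014 | 0.165, -0.019
end yc -0.1691 contact -0.1628
```

Emit:
{"op": "step_arm", "data": {"motion": [0.015, 0.001, 0, 0, -1, 0.03, 0.002, 0, 0, -1, 0.045, 0.002, 0, 0, -1, 0.06, 0.001, 0, 0, -1, 0.075, 0, 0, 0, -1, 0.09, -0.002, 0, 0, -1, 0.105, -0.004, 0, 0, -1, 0.12, -0.007, 0, 0, -1, 0.135, -0.01, 0, 0, -1, 0.15, -0.014, 0, 0, -1, 0.157, -0.016, 0, 0, -1, 0.157, -0.016, 0, 0, -1]}}

```text
clock: 14.25
tcp_pos: [0.5728, -0.084, 0.1647]
ee_rot: [0.757, -0.653, -0.002, 0.004]
contact_force: [-8.3, -2.5, -1.4]
finger_gap: 0.0253
grip_force: 60.1
```

```bash
python3 r.py;python3 look.py; python3 r.py; python3 - <<'E'
from h import *
from plan import *
import pickle
s=get_state();W=cloud(read_camera("scene"));W2=cloud(read_camera("side"))
for W in(W,W2):
    m=(abs(W[...,2]-.19)<.012)&(abs(W[...,0]-s["tcp_pos"][0])<.03)&(abs(W[...,1]-s["tcp_pos"][1])<.03)
    print(m.sum(),np.median(W[m],0) if m.any() else 0)
print(s["tcp_pos"])
E
```

```text
14.25 z 0.1647 xs,ys 0.5544 -0.1668 contact y -0.1622 push 8.58 Fy -1.26 Fz -1.44 x-centre (squeeze+carriage) mm 46.6
carriage 0.15 5 sandal 47.5 12 (ref 45.8 at push ~8.6)
14.3 z 0.1647 xs,ys 0.5544 -0.1667 contact y -0.1622 push 9.75 Fy -1.42 Fz -2.85 x-centre (squeeze+carriage) mm 46.6
136 [ 0.57789816 -0.07320779  0.19362643]
183 [ 0.56990522 -0.09309615  0.19159597]
[ 0.57283388 -0.08391397  0.16470953]
```

The toe tack is passed with 8.6–9.7 N and the carriage is still near its start. I back off.

Emit:
{"op": "step_arm", "data": {"motion": [0, 0.04, 0, 0, -1, 0, 0.09, 0, 0, -1, 0, 0.14, 0, 0, -1, 0, 0.19, 0, 0, -1, 0, 0.24, 0, 0, -1, 0, 0.3, 0, 0, -1, 0, 0.36, 0, 0, -1, 0, 0.43, 0, 0, -1, 0, 0.5, 0, 0, -1, 0, 0.55, 0, 0, -1]}}

```text
clock: 15.4
tcp_pos: [0.4662, -0.0985, 0.1664]
ee_rot: [0.757, -0.653, 0.0, -0.001]
contact_force: [-0.2, -0.5, -1.4]
finger_gap: 0.0252
grip_force: 60.2
```

```bash
python3 r.py; python3 t.py .45 .06 .17 -171.6 $(python3 -c "
import math;y=math.radians(8.4);print(.5762-.11*math.cos(y),-.0837-.11*math.sin(y),.166,-171.6)"); python3 t.py .475 .22 .17 -174;python3 t.py .522 .3425 .17 -175.3
```

```text
15.4 z 0.1664 xs,ys 0.4468 -0.1655 contact y -0.1615 push 0.31 Fy -0.45 Fz -1.37 x-centre (squeeze+carriage) mm -60.7
-0.803 -0.031 -0.02 0.0
-0.773 -0.241 0.0 0.027
-0.585 -0.298 0.0 0.014
```

Emit:
{"op": "step_arm", "data": {"motion": [-0.15, -0.006, -0.02, 0, -1, -0.32, -0.012, -0.02, 0, -1, -0.5, -0.02, -0.02, 0, -1, -0.68, -0.026, -0.02, 0, -1, -0.803, -0.031, -0.02, 0, -1]}}

```text
clock: 15.9
tcp_pos: [0.4492, 0.0633, 0.1705]
ee_rot: [0.758, -0.653, 0.0, -0.001]
contact_force: [1.4, -1.1, -1.9]
finger_gap: 0.0251
grip_force: 60.2
```

Emit:
{"op": "step_arm", "data": {"motion": [-0.18, -0.05, 0, 0.006, -1, -0.36, -0.11, 0, 0.012, -1, -0.54, -0.17, 0, 0.02, -1, -0.68, -0.21, 0, 0.027, -1, -0.773, -0.241, 0, 0.027, -1]}}

```text
clock: 16.4
tcp_pos: [0.4746, 0.2234, 0.1701]
ee_rot: [0.744, -0.668, 0.0, -0.001]
contact_force: [0.6, 0.2, -1.9]
finger_gap: 0.0253
grip_force: 60.2
```

Emit:
{"op": "step_arm", "data": {"motion": [-0.15, -0.07, 0, 0.005, -1, -0.3, -0.15, 0, 0.01, -1, -0.45, -0.23, 0, 0.014, -1, -0.55, -0.28, 0, 0.014, -1, -0.585, -0.298, 0, 0.014, -1, -0.585, -0.298, 0, 0.014, -1, -0.585, -0.298, 0, 0.014, -1]}}

```text
clock: 17.1
tcp_pos: [0.5213, 0.3431, 0.17]
ee_rot: [0.736, -0.677, 0.0, 0.0]
contact_force: [0.0, -0.5, -1.8]
finger_gap: 0.0252
grip_force: 60.2
```

```bash
python3 - <<'E'
from h import *
s=get_state();print(s["clock"],s["tcp_pos"].round(4),s["contact_force"].round(2),Rot.from_quat(s["ee_rot"]).as_matrix()[:,2].round(4))
c=read_camera("side");W=cloud(c)
m=(abs(W[...,0]-.52)<.04)&(abs(W[...,1]-.343)<.04)&(W[...,2]>.052)&(W[...,2]<.14)
q=W[m];o=[]
for a,b in((.062,.08),(.08,.108),(.12,.14)):
    k=(q[:,2]>a)&(q[:,2]<b);v,u=np.where(m);w=q[k]
    print(a,k.sum(),"x",w[:,0].min().round(4),w[:,0].max().round(4),"y",w[:,1].min().round(4),w[:,1].max().round(4),"u mid",[(u[k][v[k]==r].min()+u[k][v[k]==r].max())/2 for r in np.unique(v[k])])
print("zmin",np.percentile(q[:,2],[0,1,3]).round(4))
d=cv2.resize(c["pixels"][130:250,180:320],(700,600),interpolation=cv2.INTER_CUBIC);cv2.imwrite("pics/p1.png",d)
E
```

```text
17.1 [0.5213 0.3431 0.17  ] [ 0.03 -0.47 -1.79] [-3.e-04 -4.e-04 -1.e+00]
0.062 75 x 0.4984 0.5359 y 0.3159 0.3596 u mid [np.float64(251.0), np.float64(244.0), np.float64(251.0), np.float64(244.5), np.float64(244.5), np.float64(244.5), np.float64(244.5), np.float64(244.0), np.float64(244.0)]
0.08 140 x 0.4972 0.5378 y 0.317 0.3587 u mid [np.float64(236.0), np.float64(249.5), np.float64(248.0), np.float64(243.5), np.float64(243.5), np.float64(243.5), np.float64(244.0), np.float64(244.0), np.float64(244.0), np.float64(243.5), np.float64(244.0), np.float64(244.0), np.float64(243.0), np.float64(247.0)]
0.12 70 x 0.5045 0.5323 y 0.3243 0.355 u mid [np.float64(242.0), np.float64(242.5), np.float64(242.5), np.float64(242.5), np.float64(242.5), np.float64(242.5), np.float64(242.5), np.float64(242.0)]
zmin [0.0622 0.0639 0.0668]
```

View pics/p1.png

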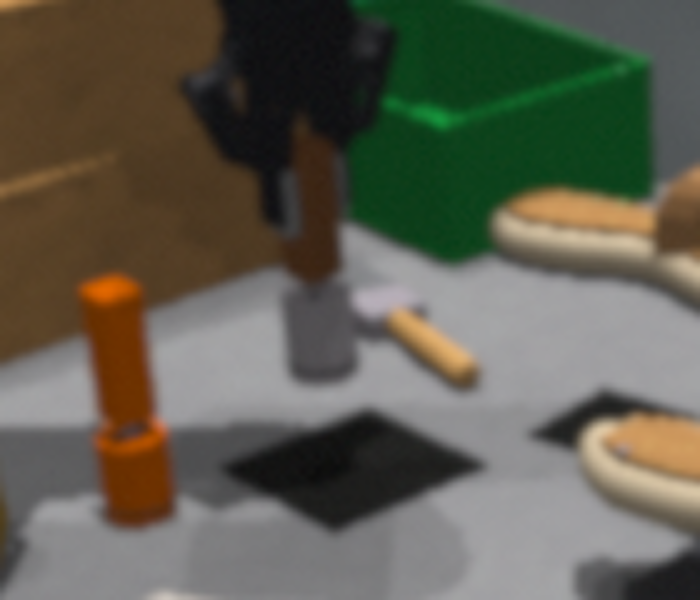

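The crop shows the roller hanging upright in the fingers, drum at (320,335), directly over the pad at (355,470), with the orange roller well clear. I lower it.

Emit:
{"op": "step_arm", "data": {"motion": [0, 0, 0.1, 0, -1, 0, 0, 0.2, 0, -1, 0, 0, 0.255, 0, -1, 0, 0, 0.275, 0, -1, 0, 0, 0.285, 0, -1, 0, 0, 0.289, 0, -1, 0, 0, 0.289, 0, -1]}}

```text
clock: 17.85
tcp_pos: [0.5218, 0.3442, 0.113]
ee_rot: [0.736, -0.677, 0.0, -0.001]
contact_force: [0.3, -0.4, -1.6]
finger_gap: 0.0257
grip_force: 60.2
```

Emit:
{"op": "step_arm", "data": {"motion": [0, 0, 0.004, 0, -1, 0, 0, 0.007, 0, -1, 0, 0, 0.01, 0, -1, 0, 0, 0.01, 0, -1]}}

```text
clock: 18.25
tcp_pos: [0.5217, 0.3441, 0.1111]
ee_rot: [0.736, -0.677, 0.0, -0.001]
contact_force: [-1.1, -0.5, 4.1]
finger_gap: 0.0253
grip_force: 61.0
```

Down on the pad (+4 N up). I release, then rise straight.

Emit:
{"op": "step_arm", "data": {"motion": [0, 0, 0, 0, -0.2, 0, 0, 0, 0, 0.2, 0, 0, 0, 0, 0.6, 0, 0, 0, 0, 1, 0, 0, 0, 0, 1, 0, 0, 0, 0, 1, 0, 0, 0, 0, 1, 0, 0, 0, 0, 1]}}

```text
clock: 19.05
tcp_pos: [0.5215, 0.344, 0.1102]
ee_rot: [0.736, -0.677, 0.0, 0.0]
contact_force: [-0.4, 0.4, 0.1]
finger_gap: 0.0851
grip_force: 0.0
```

Emit:
{"op": "step_arm", "data": {"motion": [0, 0, -0.1, 0, 1, 0, 0, -0.3, 0, 1, 0, 0, -0.5, 0, 1, 0, 0, -0.7, 0, 1, 0, 0, -0.8, 0, 1, 0, 0, -0.8, 0, 1, 0, 0, -0.8, 0, 1]}}

```text
clock: 19.75
tcp_pos: [0.5214, 0.3441, 0.2701]
ee_rot: [0.736, -0.677, -0.0, -0.0]
contact_force: [0.0, 0.3, -0.1]
finger_gap: 0.0853
grip_force: 0.0
```

```bash
python3 - <<'E'
from h import *
s=get_state();print(s["clock"],s["tcp_pos"].round(4),s["contact_force"].round(2),s["finger_gap"])
c=read_camera("wrist");W=wcloud(s,c);hsv=cv2.cvtColor(c["pixels"],cv2.COLOR_BGR2HSV)
m=(abs(W[...,0]-.52)<.06)&(abs(W[...,1]-.343)<.06)&(abs(W[...,2]-.141)<.006)&(hsv[...,1]>60)
q=W[m];r=cv2.minAreaRect((q[:,:2]*1000).astype(np.float32))
print("handle top",len(q),np.median(q[:,2]).round(4),np.round(r[0],1),np.round(r[1],1),r[2])
for n in("scene","side"):
    c=read_camera(n);W=cloud(c)
    for nm,b in dict(tin=(.42,.58,-.4,-.28,.104,.13),jar=(.26,.39,-.47,-.33,.09,.12)).items():
        k=(W[...,0]>b[0])&(W[...,0]<b[1])&(W[...,1]>b[2])&(W[...,1]<b[3])&(W[...,2]>b[4])&(W[...,2]<b[5])
        print(n,nm,k.sum(),np.median(W[k],0).round(3))
    if n=="scene": cv2.imwrite("pics/end.png",c["pixels"])
E
```

```text
19.75 [0.5214 0.3441 0.2701] [ 0.01  0.3  -0.08] 0.08532446050302084
handle top 1263 0.141 [521.5 341.8] [26.  25.4] 3.7602007389068604
scene tin 453 [ 0.501 -0.341  0.111]
scene jar 263 [ 0.305 -0.424  0.098]
side tin 589 [ 0.497 -0.345  0.111]
side jar 697 [ 0.306 -0.425  0.098]
```

View pics/end.png

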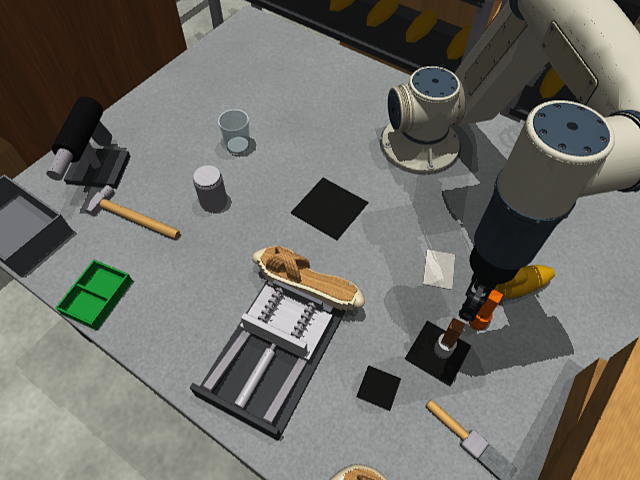

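The final view shows the roller upright on its pad at (447,342) with its top at 141 mm. The tin at (210,190) and the jar at (235,132) are where they were, and the gripper is clear. I hand the job in.

```bash
python3 -c "
from plant import finish_job
print(finish_job())"
```

```text
the job is handed in; nothing more can be done
None
```

I rolled the sole edge from the heel tack to about 4 mm past the toe tack in one go, with every force reading between 8.1 and 9.8 N and the carriage moving only about 0.2 mm. The roller then went back upright on its pad and was released, the tin and jar had not moved, and I handed the job in at about 20 s; the judge's verdict is not shown.

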